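# Flip the bench flag to green for the finished stool foot

### The arm

A 6-joint arm with a two-finger parallel gripper is mounted at the origin on the work surface. World frame = base frame: x ahead of the robot, y to its left, z up, the work surface at z = 0. Lengths are in m, angles in rad, forces in N, time in s.
With the tool pointing down it reaches from about 0.375 to 0.9 m from the base axis. Payload 3.1 kg.
Tool frame: the origin (TCP) lies at the very end of the fingers, on their centre line; the grasp point (between the pads) lies 19 mm behind it (hold_point_z is the distance from the TCP to the grasp point, in m); x points along the fingers, y is the direction in which the jaws open and shut, and the axes are right-handed (so a half turn about x gives the same grasp; the last joint's range is limited). The gripper opens to 87 mm and grips with 3 to 60 N. Pads are 19 mm wide; open, the fingers measure 117 mm over their backs; the gripper's body (75 mm by 190 mm) begins 51 mm behind the grasp point.
Start: joints at [0.993, 0.527, 1.433, -0, 1.181, -0.178], TCP at [0.243, 0.576, 0.223] pointing down, gripper open.
Joint ranges: [-3.08, 3.08], [-0.75, 2.2], [0.22, 2.44], [-1.43, 4.57], [0, 2.65], [-2.85, 2.85]. Speed limits (rad/s): [2.79, 2.79, 3.14, 3.14, 3.14, 3.14].

### API

Orientations are given as a unit quaternion [x, y, z, w].
In Python, from rig import * gives the robot as it stands.
- The arm moves only by the tool send_rows, never from a script. Its argument "steps" is a list that holds one entry, the list of rows, each a list of 6 numbers: the shift along the tool's x, y, z in cm, then the turn, a rotation vector about the tool's x, y, z in units of 6 degrees (1.0 is 6 degrees). In form: [[[x, y, z, wx, wy, wz], ...]]. A call has 1 to 8 rows; each row shifts and turns the pose as measured when the row begins, along the tool's axes as they then stand; what a row does not reach is not made up. A row lasts 1/12 s, in which the tool goes at most 41.7 mm and 7.16 degrees, less where a joint would pass 70% of its speed; a pose out of reach is approached as far as the arm can. A call is refused whole if a number of a shift passes 4.17 or a number of a turn 1, either way. A call with a gripper value outside its range is refused whole. "gripper" is the closure, from 0 (fully open) to 1 (shut), set as the call begins (left out, the last holds). The fingers move at their own pace and stop on an object; "force" is the grip in N (left out, the last holds). Time passes only in rows, so rows that do not move let the fingers close. It gives the time, the measured TCP pose, the force and the opening at its end, in the units of the state.
- get_obs(): the state, without advancing time (a new reading comes with each control period).
- camera(name): name is "scene" or "top"; returns (picture, depth): 384x512x3 uint8, red, green, blue; 384x512 float32, m along the optical axis (not along the pixel's ray), 0 where there is no reading.
- camera_params(name): a dict with "intrinsics" (3x3 intrinsics, pixels), "D" ([k1, k2, p1, p2, k3] as OpenCV has them; the pictures are not rectified), "position" and "attitude" of the camera in the world. Camera axes: x right, y down, z forward; pixel columns grow to the right and rows downward; lengths in m; the calibration is good to about 2 mm. A picture is of the moment at which its call begins. camera_params takes no time and is no camera call.
- hand_in(): hands the job in, once; it reports no verdict.
The state is a dict: "time": time; "q": joint angles; "joint_velocities": joint speeds; "joint_torque": joint torques, N m; "position": TCP position; "tool_rot": TCP orientation; "ft_force": force on the tool from outside, world axes, zero at the start; "moment": the same for the moment, N m; "grip_width": finger opening in m.
Only numpy, scipy, OpenCV 4.12 (cv2) and the standard library are available. Lean on these libraries where they do the work, as an engineer would, in place of code of your own. Each camera call takes 0.05 s, during which the arm holds its last target.

### The job

Two trays on the bench each have a hinged red flag in front. Push the flag of the tray that holds the finished, dark turned foot up and right over its hinge until it lies flat on the other side showing its green face, then move clear. Leave the flag of the tray with the raw pale block as it is, and do not pick up or disturb anything else.

Things in the scene. Friction and masses are not known exactly. Their poses are not given: they have to be found in the camera images.
- flag_done (a joint): hinge of the flag of the tray with the finished turned foot, rad: 0 = flag level on the robot's right (-y) of its hinge, red face up; 1.57 = upright; 3.1416 = turned right over, level on the left (+y), green face up. Starts at 0 to 0.3. Stiff hinge (0.045 N m friction, about 0.6 N at the free edge): the flag stays where it is left and does not fall, so push it all the way.
- flag_done_hinge (a point): middle of that flag's hinge axis, fixed, 110 mm above the table. x: level along the hinge, from the robot to the tray behind; y: level, to the side where the turned flag will lie; z up. Wooden rest and post below it reach 28 mm from the axis in y (their foot, 14 mm high, 45 mm), so the flag's outer 60 mm overhang with clear space beneath, on either side.
- flag_done_edge (a point): middle of the free edge of that flag, a plate 6 mm thick, 70 mm wide along the hinge, reaching 90 mm from the hinge axis (which lies in its mid-plane). Own y points from the free edge to the hinge, z out of the red face
- flag_raw (a joint): hinge of the flag of the tray with the raw sawn block, rad: 0 = flag level on the robot's right (-y) of its hinge, red face up; 1.57 = upright; 3.1416 = turned right over, level on the left (+y), green face up. Starts at 0 to 0.3. Stiff hinge (0.045 N m friction, about 0.6 N at the free edge): the flag stays where it is left and does not fall, so push it all the way.
- flag_raw_hinge (a point): middle of that flag's hinge axis, fixed, 110 mm above the table. x: level along the hinge, from the robot to the tray behind; y: level, to the side where the turned flag will lie; z up. Wooden rest and post below it reach 28 mm from the axis in y (their foot, 14 mm high, 45 mm), so the flag's outer 60 mm overhang with clear space beneath, on either side.
- flag_raw_edge (a point): middle of the free edge of that flag, a plate 6 mm thick, 70 mm wide along the hinge, reaching 90 mm from the hinge axis (which lies in its mid-plane). Own y points from the free edge to the hinge, z out of the red face
- turned_foot_mid (a point): centre of the finished stool foot: dark turned wood, round, 52 mm across, 58 mm high, standing in a grey tray (150 x 150 mm, 24 mm high, tray centre 130 mm behind its flag's hinge along the hinge point's x). Not to be moved.
- raw_block_mid (a point): centre of the raw block: pale sawn wood 48 x 48 x 56 mm, standing in the other, identical tray. Not to be moved.
- glue_bottle: white glue bottle with orange cap, 56 mm across, 150 mm high, upright; origin under its base. Bystander.
- hammer: hammer lying on the table, handle along its x axis. Bystander.
- tape_roll: yellow roll of tape, 90 mm across, 24 mm high, lying flat; origin under its centre. Bystander.
- pine_strip: pale wooden strip 30 x 260 x 14 mm, lying across in front of the flags, nearer the robot; origin under its centre. Bystander.
- flat_pencil: flat orange carpenter's pencil, 160 x 14 x 8 mm, lying on the table; origin under its centre. Bystander.

How it is judged:
By the outcome, as a careful person would: the job done as asked, in the order asked, and still so for the second after the job is handed in, with the robot touching nothing.
It also fails if it takes over 42 s, if anything falls off the work surface, if the arm or the gripper's body presses on something with over 40 N, if the wrist force passes 120 N, or if a joint passes its speed limit or range.

## Working session

There is one attempt and no reset: what is moved stays moved. The work goes in short steps, Python scripts to look and compute and a tool call to move; the robot and the scene stay as the last step left them, time stands still between calls to the robot, and variables do not carry over. Pictures are saved under pics/ and viewed, and the job is handed in when it is done.

Besides the shell and the picture viewer there is one more tool, called after "Call:" in YAML: its name, and indented under it one key for each argument. send_rows: Moves the arm, as the interface text tells. Its arguments: {"type":"object","properties":{"steps":{"type":"array"},"gripper":{"type":"number"},"force":{"type":"number"}},"required":["steps"]}

```bash
mkdir -p pics
cat > h.py <<'E'
from rig import *
import numpy as np, cv2
from scipy.spatial.transform import Rotation as R
def cam(n):
    p,d=camera(n); np.savez('%s.npz'%n,p=p,d=d); return p,d
def load(n):
    z=np.load('%s.npz'%n); return z['p'],z['d']
def world(n,u,v,d,z=None):
    c=camera_params(n);K=np.array(c['intrinsics'],float)
    pt=cv2.undistortPoints(np.array([[[u,v]]],float),K,np.array(c['D'],float))[0,0]
    a=np.array(c['attitude']); M=R.from_quat(a).as_matrix() if a.size==4 else a
    r=M@np.array([pt[0],pt[1],1.]);o=np.array(c['position'])
    return o+r*(d if z is None else (z-o[2])/r[2])
E
python3 - <<'E'
from h import *
for n in('scene','top'):
    p,d=cam(n); cv2.imwrite(f'pics/{n}0.png',cv2.resize(p[:,:,::-1],(800,600)))
    print(camera_params(n))
print(get_obs())
E
```

```text
{'intrinsics': array([[485.8795059 ,   0.        , 253.35325662],
       [  0.        , 485.8795059 , 184.93638758],
       [  0.        ,   0.        ,   1.        ]]), 'D': array([0.043375, 0.      , 0.      , 0.      , 0.      ]), 'position': array([1.28675537, 0.0387096 , 1.13391983]), 'attitude': array([ 0.65531814,  0.68656685, -0.23336333, -0.21148439])}
{'intrinsics': array([[350.91919855,   0.        , 257.70972023],
       [  0.        , 350.91919855, 190.60057527],
       [  0.        ,   0.        ,   1.        ]]), 'D': array([-0.00377563,  0.        ,  0.        ,  0.        ,  0.        ]), 'position': array([ 0.4379424 , -0.01072116,  1.036265  ]), 'attitude': array([ 0.7081737 , -0.70336935,  0.0448825 , -0.04179861])}
{'time': 0.1, 'q': array([ 9.92519418e-01,  5.28404941e-01,  1.43376422e+00, -2.24572987e-05,
        1.18139468e+00, -1.78489157e-01]), 'joint_velocities': array([ 7.14839469e-04, -3.25919939e-03, -3.41532278e-03,  2.22347629e-05,
       -3.21548308e-04,  1.05121225e-03]), 'joint_torque': array([ 8.83100211e-05, -4.40985847e+01, -1.77149802e+01,  6.35359087e-02,
        5.34088165e-02, -1.96845633e-05]), 'position': array([0.24287296, 0.57516888, 0.22165315]), 'tool_rot': array([ 0.13975352,  0.69327752, -0.14105419,  0.69277626]), 'ft_force': array([-0.34872237, -0.27294872, -0.05427552]), 'moment': array([0.02297091, 0.01622667, 0.00361963]), 'grip_width': 0.08717771912640644}
```

View pics/scene0.png

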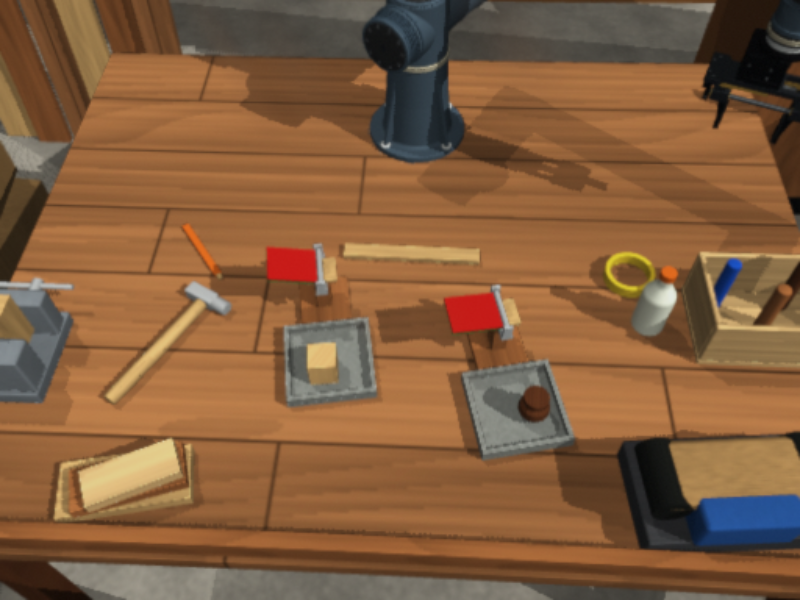

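View pics/top0.png

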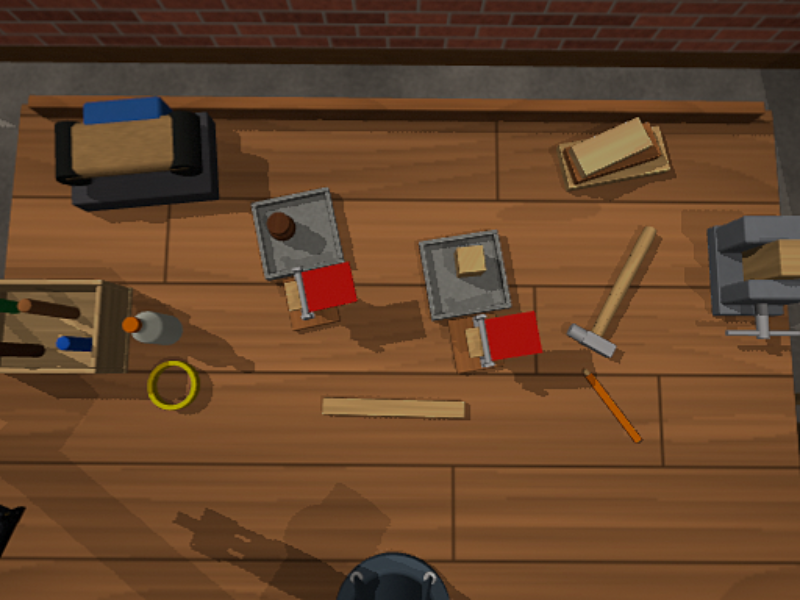

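The dark foot is in the left tray of the top view (about (280,225) of 800x600), and its flag is at (328,287), lying to the right of its hinge at x≈303. The pale block's flag is at (513,336). Next I'll fit the flags.

Run:
```python
from h import *
for n in('top','scene'):
    p,d=load(n); q=p.astype(int)
    m=((q[:,:,0]>130)&(q[:,:,1]<45)&(q[:,:,2]<45)).astype(np.uint8)
    k,l,s,c=cv2.connectedComponentsWithStats(m)
    for i in range(1,k):
        if s[i,4]<100: continue
        er=cv2.erode((l==i).astype(np.uint8),np.ones((3,3)))
        v,u=np.nonzero(er&(d>0)); P=np.array([world(n,a,b,d[b,a]) for a,b in zip(u,v)])
        ce=P.mean(0);U,S,V=np.linalg.svd(P-ce); nn=V[2]*np.sign(V[2][2])
        print(n,c[i],s[i],'centroid',ce.round(4),'normal',nn.round(3),'tilt',np.degrees(np.arccos(nn[2])).round(1))
        v,u=np.nonzero(l==i)
        hull=cv2.minAreaRect(np.c_[u,v].astype(np.float32)); 
        for b in cv2.boxPoints(hull):
            # ray-plane
            o=world(n,*map(float,b),0.); r=world(n,*map(float,b),1.)-o
            t=nn@(ce-o)/(nn@r); print('  corner',b.round(1),(o+t*r).round(4))
p,d=load('top')
cv2.imwrite('pics/topc.png',cv2.resize(p[110:230,150:310,::-1],(800,600),interpolation=cv2.INTER_CUBIC))
p,d=load('scene')
cv2.imwrite('pics/scenec.png',cv2.resize(p[170:300,260:420,::-1],(800,650),interpolation=cv2.INTER_CUBIC)[:600])
```

```text
top [210.05889724 183.07017544] [193 168  35  31 798] centroid [0.5704 0.1119 0.1172] normal [-0.017  0.067  0.998] tilt 4.0
  corner [191.9 174.1] [0.5946 0.1609 0.1143]
  corner [222.9 167.1] [0.6131 0.0784 0.1202]
  corner [228.5 192. ] [0.5467 0.0623 0.1202]
  corner [197.6 199. ] [0.5282 0.144  0.1144]
top [328.02054795 214.57077626] [310 199  37  32 876] centroid [ 0.4887 -0.1969  0.1264] normal [-0.042  0.255  0.966] tilt 15.0
  corner [309.7 204.2] [ 0.5165 -0.1514  0.1155]
  corner [341.6 198.3] [ 0.5302 -0.2307  0.1371]
  corner [346.5 225.1] [ 0.4616 -0.2416  0.137 ]
  corner [314.5 230.9] [ 0.4466 -0.1633  0.1157]
scene [185.81444992 169.1592775 ] [171 159  31  21 609] centroid [ 0.492  -0.1976  0.126 ] normal [-0.048  0.251  0.967] tilt 14.8
  corner [171. 159.] [ 0.4667 -0.2397  0.1357]
  corner [201. 159.] [ 0.4464 -0.1636  0.1149]
  corner [201. 179.] [ 0.5159 -0.1554  0.1163]
  corner [171. 179.] [ 0.5342 -0.2293  0.1364]
scene [302.36804565 200.03851641] [285 188  36  25 701] centroid [0.5728 0.111  0.1166] normal [-0.028  0.066  0.997] tilt 4.1
  corner [284.6 190.6] [0.5469 0.0653 0.1189]
  corner [318.2 187.3] [0.5278 0.1528 0.1125]
  corner [320.4 209.3] [0.5978 0.1562 0.1143]
  corner [286.8 212.6] [0.6155 0.0717 0.1204]
```

View pics/topc.png

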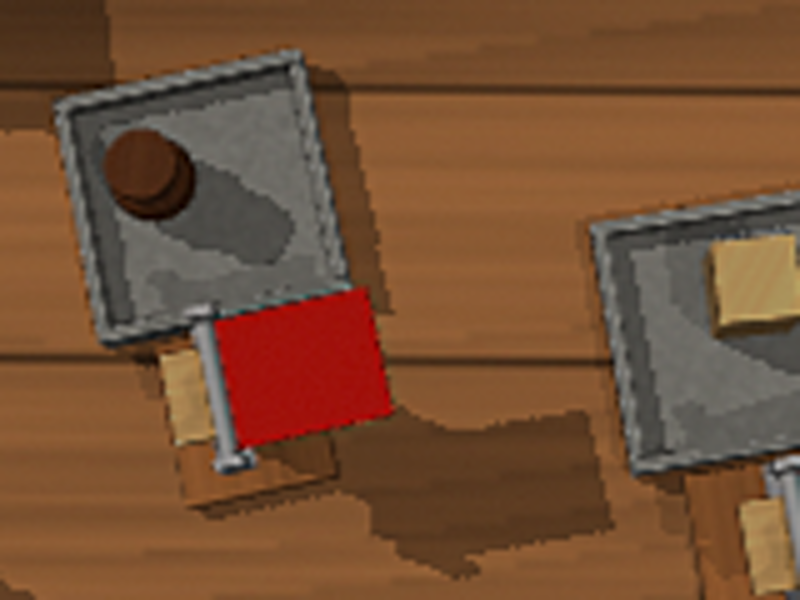

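View pics/scenec.png

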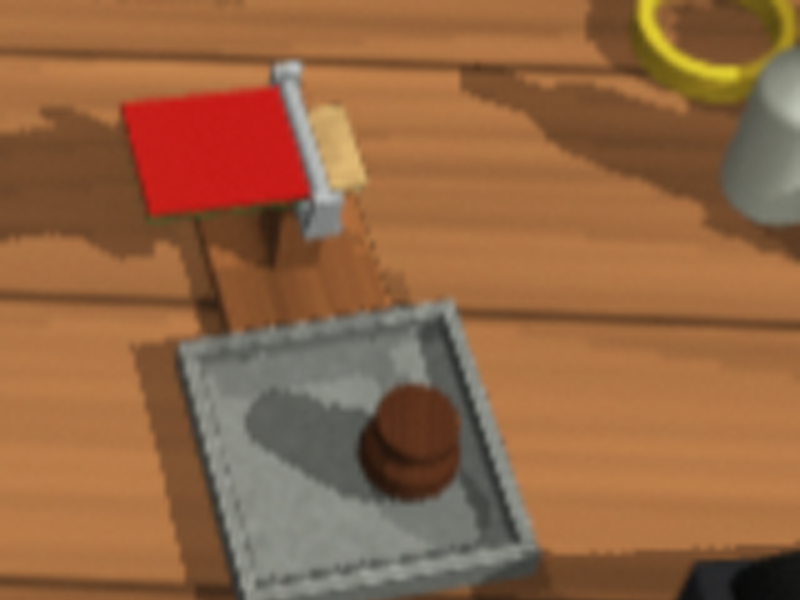

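```bash
cat >> h.py <<'E'
X=np.array([np.cos(np.radians(13)),np.sin(np.radians(13)),0]);Y=np.array([-X[1],X[0],0]);Z=np.array([0,0,1.])
H=np.array([.560,.158,.110])
S=1
def tgt(x,y,z,phi,s=None):  # mm rel. hinge, deg
    s=S if s is None else s
    f=np.radians(phi); t=np.cos(f)*Y-np.sin(f)*Z; yy=s*X
    return H+(x*X+y*Y+z*Z)/1000, R.from_matrix(np.c_[t,yy,np.cross(t,yy)])
def st():
    o=get_obs();p=np.array(o['position']);r=R.from_quat(o['tool_rot']);d=(p-H)*1000
    t=r.as_matrix()[:,0]
    print('t',round(o['time'],2),'rel',[round(float(d@a),1) for a in(X,Y,Z)],'phi',np.degrees(np.arctan2(-t[2],t@Y)).round(1),'t.X',(t@X).round(3),'ty.X',(r.as_matrix()[:,1]@X).round(2),'q',np.round(o['q'],2),'F',np.round(o['ft_force'],1),'w',round(o['grip_width'],3))
    return p,r
def plan(wps):
    """wps: list of (x,y,z,phi,nrows)"""
    p,r=st()
    for w in wps:
        P,Q=tgt(*w[:4])
        for i in range(w[4]):
            k=w[4]-i
            dp=r.inv().apply((P-p)/k)*100; dr=(r.inv()*Q).as_rotvec()/k; tr=np.degrees(dr)/6
            row=np.r_[dp,tr].round(2); print(row.tolist(), '' if np.linalg.norm(dp)<4.17 and np.abs(tr).max()<=1 else 'BIG')
            p=p+r.apply(row[:3]/100); r=r*R.from_rotvec(np.radians(row[3:]*6))
        print('--')
E
python3 - <<'E'
from h import *
import h
p,r=st(); print(r.as_matrix().round(2))
for s in(1,-1):
    print(s,np.degrees((r.inv()*tgt(0,-160,150,35,s)[1]).as_rotvec()), np.degrees((r.inv()*tgt(0,-160,150,90,s)[1]).as_rotvec()),tgt(0,-160,150,35)[0])
E
```

```text
t 0.1 rel [-215.2, 477.8, 111.7] phi 90.1 t.X -0.001 ty.X 0.59 q [ 0.99  0.53  1.43 -0.    1.18 -0.18] F [-0.3 -0.3 -0.1] w 0.087
[[-0.    0.39  0.92]
 [-0.    0.92 -0.39]
 [-1.   -0.   -0.  ]]
1 [49.70299546 50.76380779 26.00452981] [5.40943208e+01 3.51102296e-02 1.11873510e-01] [0.59599217 0.00210079 0.26      ]
-1 [-114.33159145  -30.51329031   59.56542246] [-1.25905613e+02 -1.32944360e-01  4.17230764e-02] [0.59599217 0.00210079 0.26      ]
```

Run:
```python
from h import *
plan([(-110,170,220,90,11),(0,-170,220,90,11)])
```

```text
t 0.1 rel [-215.2, 477.8, 111.7] phi 90.1 t.X -0.001 ty.X 0.59 q [ 0.99  0.53  1.43 -0.    1.18 -0.18] F [-0.3 -0.3 -0.1] w 0.087
[-0.98, -1.71, 2.42, 0.82, 0.0, 0.0] 
[-0.98, -1.49, 2.55, 0.82, 0.0, 0.0] 
[-0.98, -1.27, 2.67, 0.82, 0.0, 0.0] 
[-0.98, -1.04, 2.77, 0.82, 0.0, 0.0] 
[-0.98, -0.79, 2.85, 0.82, 0.0, 0.0] 
[-0.98, -0.55, 2.91, 0.82, 0.0, 0.0] 
[-0.99, -0.3, 2.94, 0.82, 0.0, 0.0] 
[-0.98, -0.04, 2.96, 0.82, 0.0, 0.0] 
[-0.99, 0.21, 2.95, 0.82, 0.0, 0.01] 
[-0.98, 0.46, 2.92, 0.82, 0.01, 0.0] 
[-0.99, 0.72, 2.87, 0.82, 0.0, 0.0] 
--
[-0.0, 1.0, 3.09, -0.0, 0.0, 0.0] 
[-0.0, 1.0, 3.09, -0.0, 0.0, 0.0] 
[-0.0, 1.0, 3.09, -0.0, 0.0, 0.0] 
[-0.0, 1.0, 3.09, -0.0, 0.0, 0.0] 
[-0.0, 1.0, 3.09, -0.0, 0.0, 0.0] 
[-0.0, 1.0, 3.09, -0.0, 0.0, 0.0] 
[-0.0, 1.0, 3.09, -0.0, 0.0, 0.0] 
[-0.0, 1.0, 3.09, -0.0, 0.0, 0.0] 
[-0.0, 1.0, 3.09, -0.0, 0.0, 0.0] 
[-0.0, 1.01, 3.09, -0.0, 0.0, 0.0] 
[-0.0, 1.0, 3.09, -0.0, 0.0, 0.0] 
--
```

Call:
send_rows:
  steps:
    - [[-1, -1.7, 2.4, 0.8, 0, 0], [-1, -1.5, 2.5, 0.8, 0, 0], [-1, -1.3, 2.7, 0.8, 0, 0], [-1, -1, 2.8, 0.8, 0, 0], [-1, -0.8, 2.8, 0.8, 0, 0], [-1, -0.5, 2.9, 0.8, 0, 0], [-1, -0.3, 2.9, 0.8, 0, 0], [-1, 0, 3, 0.8, 0, 0]]
  gripper: 1
  force: 10

```text
time: 0.77
position: [0.3654, 0.369, 0.2974]
tool_rot: [0.361, 0.607, -0.372, 0.603]
ft_force: [1.0, 0.4, -0.2]
grip_width: 0.0419
```

Call:
send_rows:
  steps:
    - [[-1, 0.2, 3, 0.8, 0, 0], [-1, 0.5, 3, 0.8, 0, 0], [-1, 0.7, 3, 0.8, 0, 0], [0, 1, 3.1, 0, 0, 0], [0, 1, 3.1, 0, 0, 0], [0, 1, 3.1, 0, 0, 0], [0, 1, 3.1, 0, 0, 0], [0, 1, 3.1, 0, 0, 0]]

```text
time: 1.43
position: [0.4985, 0.1393, 0.3302]
tool_rot: [0.438, 0.552, -0.449, 0.55]
ft_force: [0.9, 0.5, -0.2]
grip_width: 0.0009
```

Run:
```python
from h import *
plan([(0,-170,220,80,7),(0,-170,150,35,8)])
```

```text
t 1.43 rel [-64.1, -4.4, 220.2] phi 90.4 t.X -0.014 ty.X 1.0 q [ 0.06  0.27  1.54 -0.01  1.34 -0.15] F [ 0.9  0.5 -0.2] w 0.001
[0.01, 0.95, 2.35, -0.02, 0.25, 0.02] 
[-0.05, 0.94, 2.36, -0.02, 0.25, 0.02] 
[-0.11, 0.94, 2.35, -0.02, 0.25, 0.02] 
[-0.17, 0.93, 2.35, -0.02, 0.25, 0.01] 
[-0.24, 0.92, 2.35, -0.02, 0.24, 0.02] 
[-0.29, 0.92, 2.35, -0.01, 0.25, 0.01] 
[-0.35, 0.92, 2.34, -0.02, 0.24, 0.02] 
--
[0.86, 0.0, 0.15, 0.0, 0.94, -0.0] 
[0.84, 0.0, 0.24, 0.0, 0.94, -0.0] 
[0.82, 0.0, 0.32, 0.0, 0.94, -0.0] 
[0.78, 0.0, 0.39, 0.0, 0.94, -0.0] 
[0.74, 0.0, 0.47, 0.0, 0.94, -0.0] 
[0.69, 0.0, 0.54, 0.0, 0.93, -0.0] 
[0.63, 0.0, 0.6, 0.0, 0.94, -0.0] 
[0.56, 0.0, 0.67, 0.0, 0.93, -0.0] 
--
```

Call:
send_rows:
  steps:
    - [[0, 1, 2.4, 0, 0.25, 0], [0, 0.9, 2.4, 0, 0.25, 0], [-0.1, 0.9, 2.4, 0, 0.25, 0], [-0.2, 0.9, 2.4, 0, 0.25, 0], [-0.2, 0.9, 2.4, 0, 0.25, 0], [-0.3, 0.9, 2.4, 0, 0.25, 0], [-0.4, 0.9, 2.4, 0, 0.25, 0]]

```text
time: 2.02
position: [0.5985, -0.0209, 0.326]
tool_rot: [0.479, 0.603, -0.406, 0.492]
ft_force: [-0.1, 0.6, -0.5]
grip_width: 0.0008
```

Call:
send_rows:
  steps:
    - [[0.4, 0, 0.2, 0, 0.9, 0], [0.4, 0, 0.2, 0, 0.9, 0], [0.4, 0, 0.3, 0, 0.9, 0], [0.4, 0, 0.4, 0, 0.9, 0], [0.4, 0, 0.4, 0, 0.9, 0], [0.4, 0, 0.5, 0, 0.9, 0], [0.4, 0, 0.5, 0, 0.9, 0], [0.4, 0, 0.6, 0, 0.9, 0]]

```text
time: 2.68
position: [0.6051, -0.0373, 0.2826]
tool_rot: [0.601, 0.742, -0.189, 0.229]
ft_force: [1.2, -0.3, -0.4]
grip_width: 0.0002
```

Run:
```python
from h import *
plan([(0,-170,60,35,5),(0,-150,-35,35,5)])
p,d=cam('scene'); cv2.imwrite('pics/s1.png',cv2.resize(p[:,:,::-1],(800,600)))
```

```text
t 2.68 rel [0.0, -200.5, 172.6] phi 34.6 t.X 0.013 ty.X 1.0 q [-0.56  0.73  1.24  0.67  1.89 -0.8 ] F [ 1.2 -0.3 -0.4] w 0.0
[1.78, -0.0, 1.51, -0.03, -0.01, -0.02] 
[1.78, -0.0, 1.51, -0.03, -0.02, -0.03] 
[1.78, -0.0, 1.5, -0.03, -0.01, -0.02] 
[1.79, -0.0, 1.5, -0.03, -0.02, -0.03] 
[1.79, -0.01, 1.5, -0.03, -0.01, -0.02] 
--
[1.42, 0.0, 1.33, 0.0, -0.0, -0.0] 
[1.42, 0.0, 1.33, 0.0, -0.0, -0.0] 
[1.41, 0.0, 1.32, 0.0, -0.0, -0.0] 
[1.42, 0.0, 1.33, 0.0, -0.0, -0.0] 
[1.41, 0.0, 1.32, 0.0, -0.0, -0.0] 
--
```

View pics/s1.png

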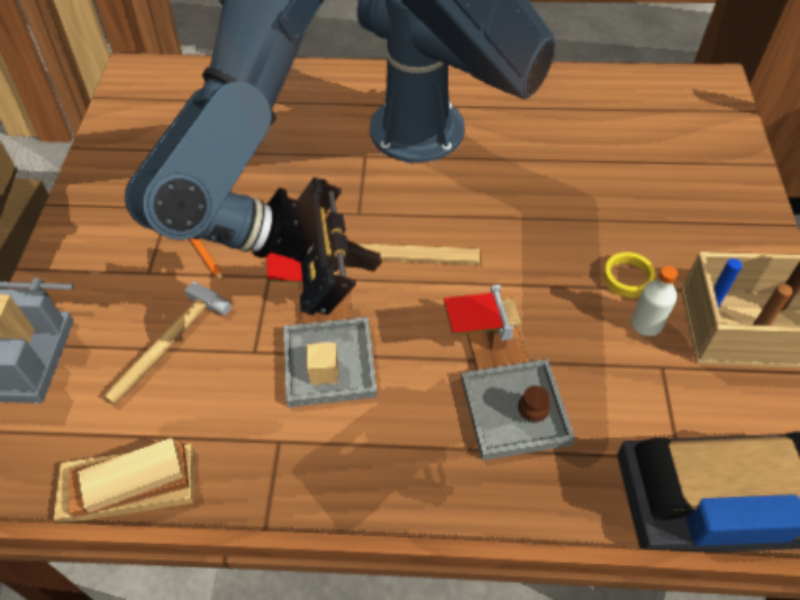

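Run:
```python
from h import *
plan([(0,-125,60,35,8),(0,-125,-37,35,5),(0,-70,-37,35,4)])
```

```text
t 2.73 rel [-1.5, -202.0, 166.6] phi 34.2 t.X 0.011 ty.X 1.0 q [-0.57  0.74  1.25  0.67  1.88 -0.8 ] F [ 0.9 -1.8 -4.9] w 0.001
[1.54, 0.01, 0.56, -0.03, -0.02, -0.01] 
[1.55, 0.02, 0.56, -0.03, -0.02, -0.01] 
[1.55, 0.01, 0.56, -0.03, -0.02, -0.01] 
[1.55, 0.02, 0.55, -0.03, -0.02, -0.01] 
[1.55, 0.01, 0.55, -0.03, -0.02, -0.02] 
[1.55, 0.02, 0.55, -0.03, -0.01, -0.01] 
[1.55, 0.01, 0.54, -0.03, -0.01, -0.02] 
[1.55, 0.02, 0.54, -0.03, -0.02, -0.01] 
--
[1.11, -0.0, 1.59, 0.0, 0.0, -0.0] 
[1.11, -0.0, 1.59, 0.0, 0.0, -0.0] 
[1.11, -0.0, 1.59, 0.0, 0.0, -0.0] 
[1.12, -0.0, 1.59, 0.0, 0.0, -0.0] 
[1.11, -0.01, 1.59, 0.0, 0.0, -0.0] 
--
[1.13, 0.0, -0.79, 0.0, 0.0, -0.0] 
[1.13, 0.0, -0.79, 0.0, 0.0, -0.0] 
[1.12, 0.0, -0.79, 0.0, 0.0, -0.0] 
[1.13, 0.0, -0.79, 0.0, 0.0, -0.0] 
--
```

Call:
send_rows:
  steps:
    - [[1.5, 0, 0.5, 0, 0, 0], [1.5, 0, 0.5, 0, 0, 0], [1.5, 0, 0.5, 0, 0, 0], [1.5, 0, 0.5, 0, 0, 0], [1.5, 0, 0.5, 0, 0, 0], [1.5, 0, 0.5, 0, 0, 0], [1.5, 0, 0.5, 0, 0, 0], [1, 0, 0.3, 0, 0, 0]]

```text
time: 3.4
position: [0.5869, 0.0317, 0.1719]
tool_rot: [0.602, 0.74, -0.197, 0.226]
ft_force: [-0.9, -0.3, -0.5]
grip_width: 0.0004
```

Run:
```python
from h import *
plan([(0,-125,-37,35,6)])
```

```text
t 3.4 rel [-2.2, -129.1, 61.9] phi 34.9 t.X 0.011 ty.X 1.0 q [-0.49  0.81  1.42  0.68  1.63 -0.9 ] F [-0.9 -0.3 -0.5] w 0.0
[1.0, 0.07, 1.31, -0.05, -0.0, -0.02] 
[1.0, 0.06, 1.31, -0.05, -0.01, -0.02] 
[1.0, 0.06, 1.31, -0.05, -0.0, -0.02] 
[1.0, 0.05, 1.31, -0.05, -0.01, -0.01] 
[1.0, 0.05, 1.31, -0.05, -0.0, -0.02] 
[1.0, 0.04, 1.32, -0.06, -0.01, -0.01] 
--
```

Call:
send_rows:
  steps:
    - [[0.9, 0.05, 1.3, 0, 0, 0], [0.9, 0.05, 1.3, 0, 0, 0], [0.9, 0.05, 1.3, 0, 0, 0], [0.9, 0.05, 1.3, 0, 0, 0], [0.9, 0, 1.3, 0, 0, 0], [0.9, 0, 1.2, 0, 0, 0], [0, 0, 0, 0, 0, 0]]

```text
time: 3.98
position: [0.5872, 0.0315, 0.0669]
tool_rot: [0.6, 0.74, -0.199, 0.228]
ft_force: [-0.1, -0.2, -0.6]
grip_width: 0.0004
```

Run:
```python
from h import *
p,d=cam('scene'); cv2.imwrite('pics/s2.png',cv2.resize(p[100:340,150:470,::-1],(800,600)))
p,d=cam('top'); cv2.imwrite('pics/t2.png',cv2.resize(p[90:270,130:370,::-1],(800,600)))
plan([(0,-70,-37,35,5)])
```

```text
t 4.08 rel [-1.0, -129.7, -40.6] phi 35.2 t.X 0.011 ty.X 1.0 q [-0.49  0.96  1.43  0.68  1.51 -1.  ] F [-0.2 -0.   0.5] w 0.0
[0.94, -0.01, -0.75, -0.06, 0.01, -0.02] 
[0.93, -0.01, -0.74, -0.05, 0.0, -0.02] 
[0.94, 0.0, -0.75, -0.06, 0.01, -0.02] 
[0.94, 0.01, -0.74, -0.05, 0.0, -0.02] 
[0.93, 0.01, -0.75, -0.06, 0.01, -0.02] 
--
```

View pics/s2.png

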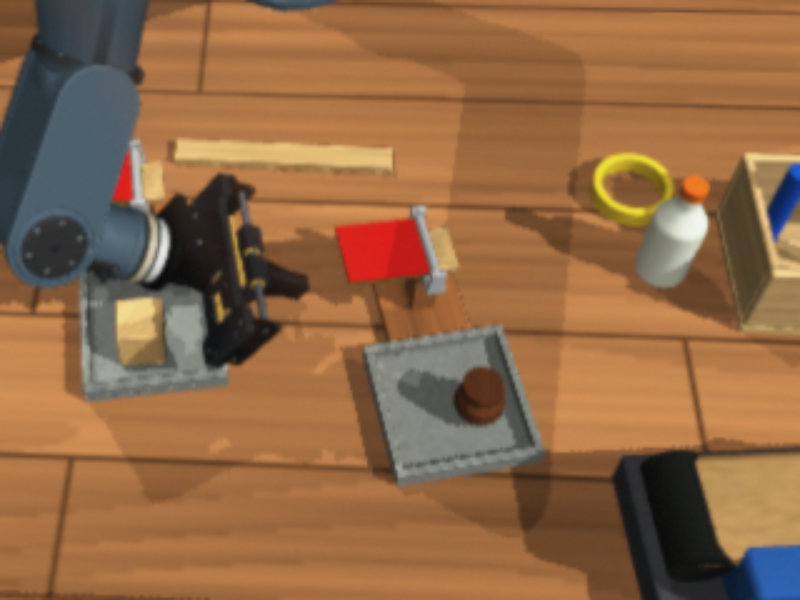

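View pics/t2.png

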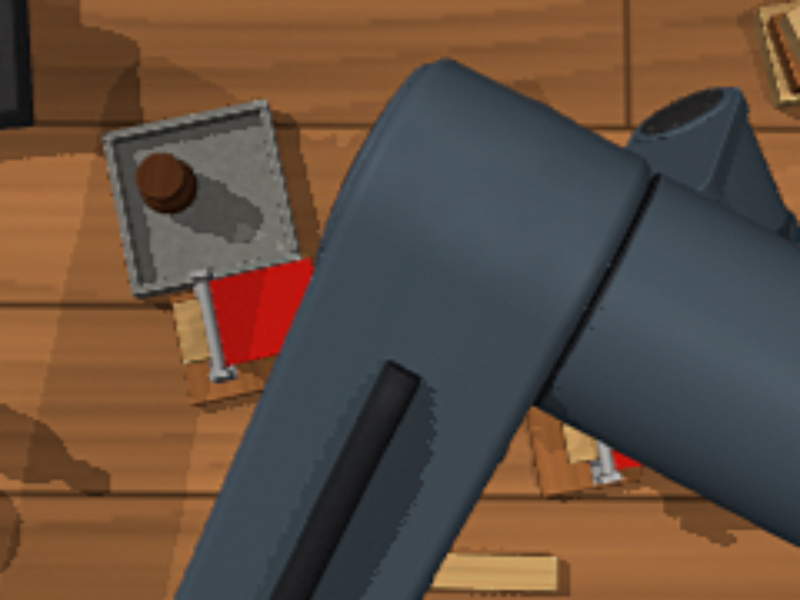

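Call:
send_rows:
  steps:
    - [[0.9, 0, -0.7, 0, 0, 0], [0.9, 0, -0.7, 0, 0, 0], [0.9, 0, -0.7, 0, 0, 0], [0.9, 0, -0.7, 0, 0, 0], [0.8, 0, -0.7, 0, 0, 0], [0, 0, 0, 0, 0, 0]]

```text
time: 4.58
position: [0.5774, 0.0917, 0.0764]
tool_rot: [0.601, 0.739, -0.196, 0.231]
ft_force: [0.1, 0.0, 0.3]
grip_width: 0.0004
```

Run:
```python
from h import *
plan([(0,-61,27,35,8)])
p,d=cam('scene'); cv2.imwrite('pics/s3.png',cv2.resize(p[150:270,230:390,::-1],(800,600)))
```

```text
t 4.58 rel [2.0, -68.5, -33.6] phi 35.3 t.X 0.014 ty.X 1.0 q [-0.41  0.93  1.51  0.74  1.44 -1.  ] F [0.1 0.  0.3] w 0.0
[-0.36, -0.04, -0.67, -0.03, 0.01, -0.02] 
[-0.36, -0.04, -0.67, -0.03, 0.01, -0.02] 
[-0.36, -0.03, -0.67, -0.03, 0.0, -0.02] 
[-0.36, -0.03, -0.67, -0.03, 0.01, -0.02] 
[-0.36, -0.03, -0.68, -0.03, 0.0, -0.01] 
[-0.36, -0.03, -0.67, -0.03, 0.01, -0.02] 
[-0.36, -0.03, -0.68, -0.03, 0.0, -0.01] 
[-0.35, -0.03, -0.68, -0.03, 0.01, -0.02] 
--
```

View pics/s3.png

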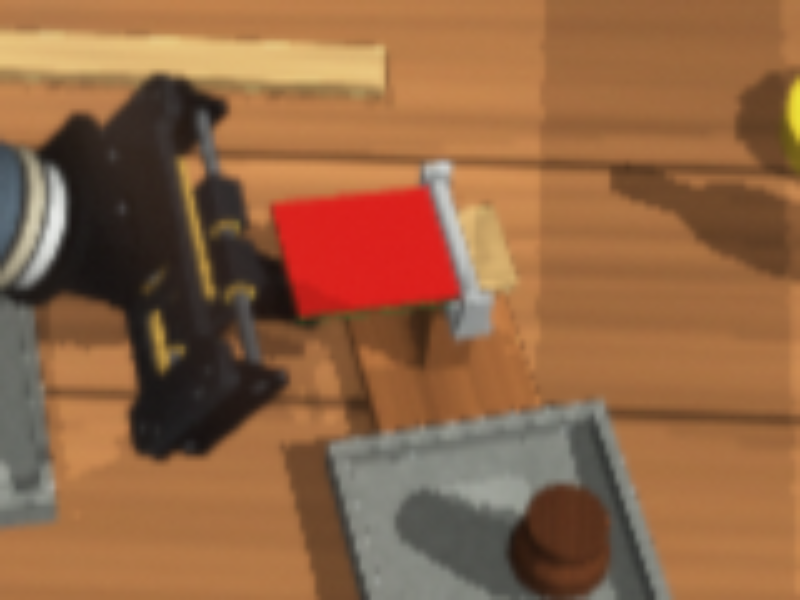

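The fingertips are now under the flag, hidden beneath the red plate at about (290,280) in the crop. Next I lift.

Call:
send_rows:
  steps:
    - [[-0.4, 0, -0.7, 0, 0, 0], [-0.4, 0, -0.7, 0, 0, 0], [-0.4, 0, -0.7, 0, 0, 0], [-0.4, 0, -0.7, 0, 0, 0], [-0.4, 0, -0.7, 0, 0, 0], [-0.4, 0, -0.7, 0, 0, 0], [-0.4, 0, -0.7, 0, 0, 0], [-0.3, 0, -0.6, 0, 0, 0]]

```text
time: 5.3
position: [0.5782, 0.0962, 0.1448]
tool_rot: [0.602, 0.738, -0.197, 0.233]
ft_force: [-0.2, -0.6, -1.1]
grip_width: 0.0007
```

Run:
```python
from h import *
plan([(0,-44,50,60,7),(0,-13,65,90,8)])
p,d=cam('scene'); cv2.imwrite('pics/s4.png',cv2.resize(p[150:270,230:390,::-1],(800,600)))
```

```text
t 5.3 rel [3.8, -64.3, 34.8] phi 35.6 t.X 0.017 ty.X 1.0 q [-0.4   0.82  1.51  0.73  1.51 -0.92] F [-0.2 -0.6 -1.1] w 0.001
[0.11, -0.06, -0.34, -0.04, -0.58, -0.02] 
[0.09, -0.06, -0.35, -0.04, -0.58, -0.01] 
[0.07, -0.06, -0.36, -0.04, -0.58, -0.02] 
[0.04, -0.06, -0.36, -0.04, -0.58, -0.01] 
[0.02, -0.06, -0.36, -0.04, -0.58, -0.02] 
[0.0, -0.06, -0.36, -0.03, -0.59, -0.01] 
[-0.02, -0.06, -0.37, -0.04, -0.58, -0.02] 
--
[0.03, 0.0, -0.43, 0.0, -0.63, -0.0] 
[0.0, 0.0, -0.43, 0.0, -0.62, -0.0] 
[-0.02, 0.0, -0.43, 0.0, -0.63, -0.0] 
[-0.05, 0.0, -0.43, 0.0, -0.62, -0.0] 
[-0.08, 0.0, -0.42, 0.0, -0.63, -0.0] 
[-0.11, 0.0, -0.42, 0.0, -0.62, -0.0] 
[-0.13, 0.0, -0.41, 0.0, -0.63, -0.0] 
[-0.16, 0.0, -0.39, 0.0, -0.62, -0.0] 
--
```

View pics/s4.png

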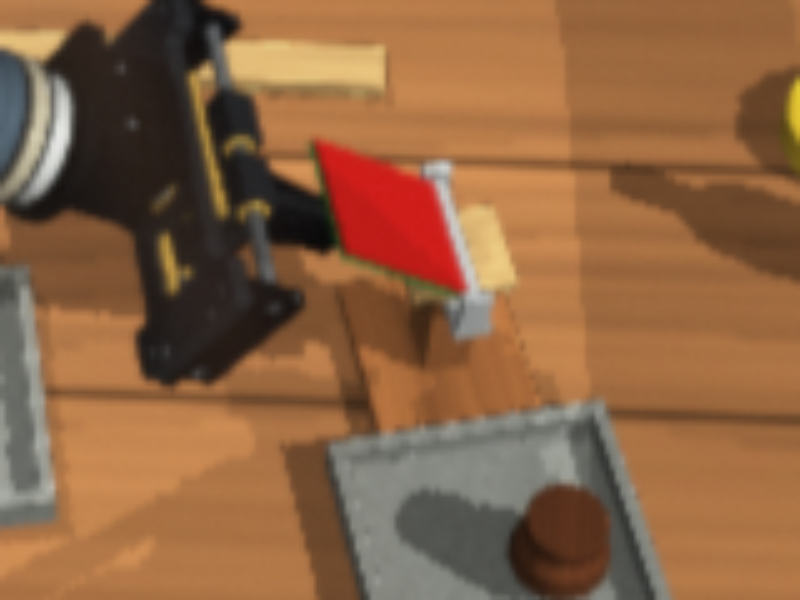

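The flag is lifting as planned, to about 40°. I'll keep going along the arc.

Call:
send_rows:
  steps:
    - [[0.1, 0, -0.35, 0, -0.6, 0], [0.1, 0, -0.35, 0, -0.6, 0], [0.1, -0.1, -0.35, 0, -0.6, 0], [0, -0.1, -0.35, 0, -0.6, 0], [0, -0.1, -0.35, 0, -0.6, 0], [0, 0, -0.35, 0, -0.6, 0], [0, 0, -0.4, 0, -0.6, 0], [0, 0, -0.4, 0, -0.6, 0]]

```text
time: 6.02
position: [0.5733, 0.1139, 0.1641]
tool_rot: [0.534, 0.648, -0.348, 0.416]
ft_force: [0.0, -0.7, 0.3]
grip_width: 0.0007
```

Run:
```python
from h import *
plan([(0,-13,65,90,8),(0,20,57,90,8)])
p,d=cam('scene'); cv2.imwrite('pics/s5.png',cv2.resize(p[150:270,230:390,::-1],(800,600)))
```

```text
t 6.02 rel [3.0, -45.9, 54.1] phi 65.7 t.X 0.01 ty.X 1.0 q [-0.2   0.6   1.58  0.42  1.17 -0.6 ] F [ 0.  -0.7  0.3] w 0.001
[0.04, -0.05, -0.43, -0.05, -0.51, -0.0] 
[0.02, -0.05, -0.43, -0.05, -0.51, -0.0] 
[-0.0, -0.05, -0.43, -0.05, -0.5, -0.0] 
[-0.02, -0.05, -0.43, -0.04, -0.51, -0.0] 
[-0.05, -0.05, -0.43, -0.05, -0.5, -0.0] 
[-0.07, -0.04, -0.43, -0.04, -0.51, -0.01] 
[-0.09, -0.04, -0.43, -0.05, -0.5, -0.0] 
[-0.12, -0.04, -0.42, -0.04, -0.51, -0.01] 
--
[0.1, -0.0, -0.41, -0.0, 0.0, 0.0] 
[0.1, -0.0, -0.41, -0.0, 0.0, 0.0] 
[0.1, -0.0, -0.41, -0.0, 0.0, 0.0] 
[0.1, -0.0, -0.41, -0.0, 0.0, 0.0] 
[0.1, -0.0, -0.41, -0.0, 0.0, 0.0] 
[0.1, -0.0, -0.42, -0.0, 0.0, 0.0] 
[0.1, -0.0, -0.41, -0.0, 0.0, 0.0] 
[0.1, -0.01, -0.42, -0.0, 0.0, 0.0] 
--
```

View pics/s5.png

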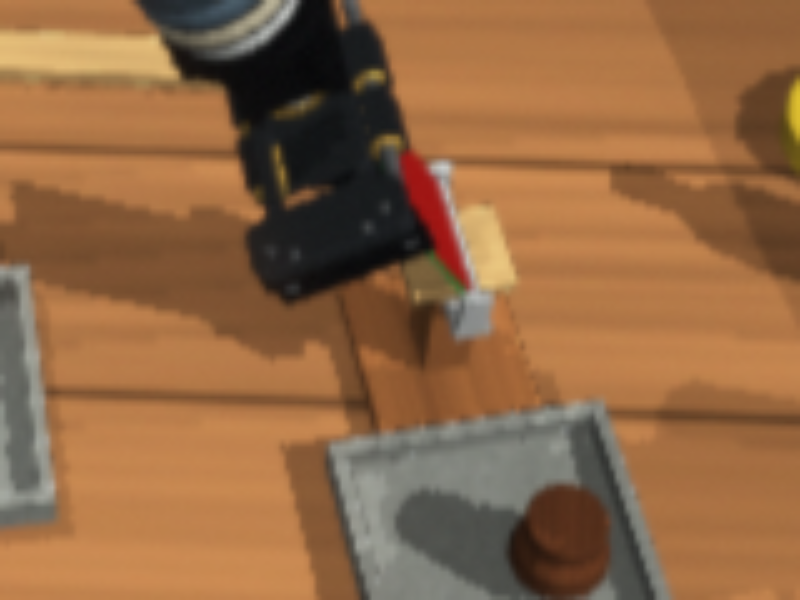

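Call:
send_rows:
  steps:
    - [[0, 0, -0.4, 0, -0.5, 0], [0, 0, -0.4, 0, -0.5, 0], [0, -0.1, -0.4, 0, -0.5, 0], [0, -0.1, -0.4, 0, -0.5, 0], [0, -0.1, -0.4, 0, -0.5, 0], [-0.1, 0, -0.4, 0, -0.5, 0], [-0.1, 0, -0.4, 0, -0.5, 0], [-0.1, 0, -0.4, 0, -0.5, 0]]

```text
time: 6.73
position: [0.5637, 0.1439, 0.1776]
tool_rot: [0.448, 0.544, -0.455, 0.545]
ft_force: [-0.9, 0.1, 0.2]
grip_width: 0.0003
```

Run:
```python
from h import *
plan([(0,20,57,90,8),(0,47,34,90,7)])
```

```text
t 6.73 rel [0.5, -14.6, 67.6] phi 90.4 t.X -0.007 ty.X 1.0 q [ 0.06  0.53  1.58 -0.01  1.04 -0.12] F [-0.9  0.1  0.2] w 0.0
[0.13, -0.02, -0.43, -0.05, 0.01, 0.01] 
[0.13, -0.02, -0.43, -0.05, 0.01, 0.01] 
[0.13, -0.02, -0.43, -0.05, 0.01, 0.01] 
[0.13, -0.02, -0.43, -0.05, 0.01, 0.01] 
[0.13, -0.01, -0.44, -0.05, 0.01, 0.01] 
[0.13, -0.01, -0.43, -0.05, 0.0, 0.0] 
[0.13, -0.01, -0.44, -0.04, 0.01, 0.01] 
[0.14, -0.01, -0.43, -0.05, 0.0, 0.0] 
--
[0.33, 0.0, -0.39, 0.0, 0.0, 0.0] 
[0.33, 0.0, -0.39, 0.0, 0.0, 0.0] 
[0.33, 0.0, -0.38, 0.0, 0.0, 0.0] 
[0.33, 0.0, -0.39, 0.0, 0.0, 0.0] 
[0.33, 0.0, -0.38, 0.0, 0.0, 0.0] 
[0.32, 0.0, -0.39, 0.0, 0.0, 0.0] 
[0.33, 0.0, -0.38, 0.0, 0.0, 0.0] 
--
```

Call:
send_rows:
  steps:
    - [[0.1, 0, -0.4, 0, 0, 0], [0.1, 0, -0.4, 0, 0, 0], [0.1, 0, -0.4, 0, 0, 0], [0.1, 0, -0.4, 0, 0, 0], [0.1, 0, -0.4, 0, 0, 0], [0.2, 0, -0.4, 0, 0, 0], [0.2, 0, -0.4, 0, 0, 0], [0.2, 0, -0.5, 0, 0, 0]]

```text
time: 7.4
position: [0.5562, 0.1777, 0.1649]
tool_rot: [0.449, 0.546, -0.455, 0.541]
ft_force: [0.5, -0.7, 0.2]
grip_width: 0.0007
```

Call:
send_rows:
  steps:
    - [[0.3, 0, -0.4, 0, 0, 0], [0.3, 0, -0.4, 0, 0, 0], [0.3, 0, -0.4, 0, 0, 0], [0.3, 0, -0.4, 0, 0, 0], [0.3, 0, -0.4, 0, 0, 0], [0.3, 0, -0.3, 0, 0, 0], [0.3, 0, -0.3, 0, 0, 0]]

```text
time: 7.98
position: [0.55, 0.2063, 0.1409]
tool_rot: [0.448, 0.547, -0.455, 0.541]
ft_force: [0.1, 0.3, -0.2]
grip_width: 0.0005
```

Run:
```python
from h import *
plan([(0,60,14,90,6),(0,63,3,90,4)])
p,d=cam('scene'); cv2.imwrite('pics/s6.png',cv2.resize(p[150:270,230:390,::-1],(800,600)))
```

```text
t 7.98 rel [1.1, 49.3, 30.9] phi 90.0 t.X -0.013 ty.X 1.0 q [ 0.17  0.59  1.59  0.    0.97 -0.02] F [ 0.1  0.3 -0.2] w 0.0
[0.28, -0.02, -0.18, -0.07, -0.0, 0.02] 
[0.28, -0.02, -0.18, -0.07, -0.0, 0.02] 
[0.28, -0.02, -0.18, -0.07, -0.0, 0.02] 
[0.28, -0.02, -0.18, -0.06, -0.0, 0.02] 
[0.29, -0.02, -0.17, -0.07, -0.0, 0.02] 
[0.28, -0.03, -0.18, -0.06, -0.01, 0.03] 
--
[0.28, 0.0, -0.07, -0.0, 0.0, -0.0] 
[0.27, 0.0, -0.08, -0.0, 0.0, -0.0] 
[0.28, 0.0, -0.07, -0.0, 0.0, -0.0] 
[0.27, 0.0, -0.08, -0.0, 0.01, -0.0] 
--
```

View pics/s6.png

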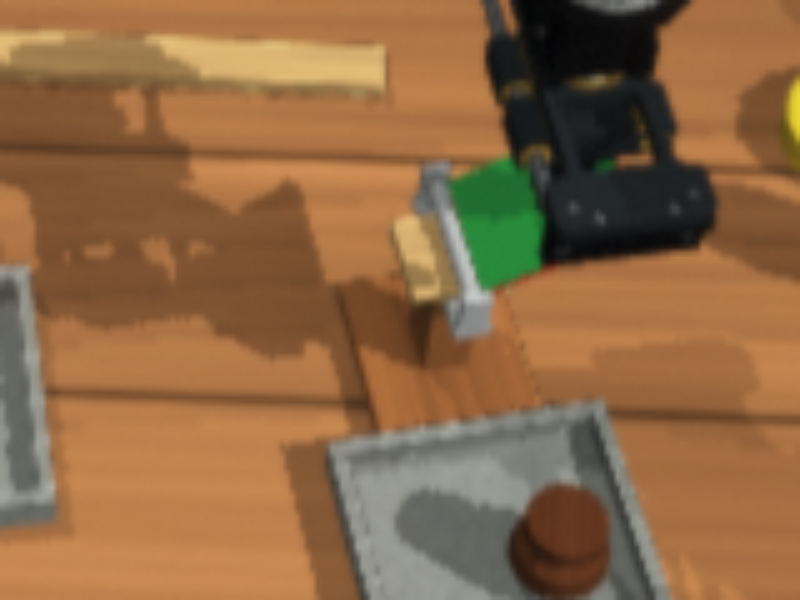

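The flag is past vertical and its green face shows at (500,220). The fingers are on it, so I press it down now.

Call:
send_rows:
  steps:
    - [[0.3, 0, -0.2, 0, 0, 0], [0.3, 0, -0.2, 0, 0, 0], [0.3, 0, -0.2, 0, 0, 0], [0.3, 0, -0.2, 0, 0, 0], [0.3, 0, -0.2, 0, 0, 0], [0.3, 0, -0.2, 0, 0, 0]]

```text
time: 8.53
position: [0.5473, 0.2196, 0.121]
tool_rot: [0.448, 0.547, -0.455, 0.541]
ft_force: [-0.9, -0.1, 0.4]
grip_width: 0.0005
```

Call:
send_rows:
  steps:
    - [[0.3, 0, -0.1, 0, 0, 0], [0.3, 0, -0.1, 0, 0, 0], [0.2, 0, -0.1, 0, 0, 0], [0.2, 0, 0, 0, 0, 0], [0.1, 0, 0, 0, 0, 0]]

```text
time: 8.95
position: [0.5467, 0.2223, 0.1134]
tool_rot: [0.448, 0.547, -0.455, 0.542]
ft_force: [-0.8, -0.1, 3.6]
grip_width: 0.0004
```

Run:
```python
from h import *
st()
```

```text
t 8.95 rel [1.5, 65.6, 3.4] phi 90.1 t.X -0.013 ty.X 1.0 q [ 0.2   0.63  1.61 -0.    0.92  0.01] F [-0.8 -0.1  3.6] w 0.0
```

Call:
send_rows:
  steps:
    - [[0.1, 0, 0, 0, 0, 0], [0.2, 0, 0, 0, 0, 0], [0.2, 0, 0, 0, 0, 0]]

```text
time: 9.2
position: [0.5468, 0.2223, 0.113]
tool_rot: [0.448, 0.546, -0.455, 0.542]
ft_force: [-4.1, -1.1, 17.2]
grip_width: 0.0006
```

Call:
send_rows:
  steps:
    - [[-1, 0, 0, 0, 0, 0], [-2, 0, 0, 0, 0, 0], [-3, 0, 0, 0, 0, 0], [-3, 0, 0, 0, 0, 0], [-2, -2, -1, 0, 0, 0], [-1, -3, -1, 0, 0, 0], [0, -3, -1, 0, 0, 0], [0, -3, -1, 0, 0, 0]]

```text
time: 9.87
position: [0.4384, 0.2427, 0.2399]
tool_rot: [0.453, 0.543, -0.453, 0.542]
ft_force: [-0.2, 0.3, -1.0]
grip_width: 0.0006
```

Run:
```python
from h import *
st()
for n in('scene','top'):
    p,d=cam(n); cv2.imwrite(f'pics/{n}7.png',cv2.resize(p[:,:,::-1],(800,600)))
    q=p.astype(int); m=((q[:,:,1]>q[:,:,0]*2)&(q[:,:,1]>q[:,:,2]*1.8)&(q[:,:,1]>60)).astype(np.uint8)
    k,l,s,c=cv2.connectedComponentsWithStats(m)
    for i in range(1,k):
        if s[i,4]<150: continue
        er=cv2.erode((l==i).astype(np.uint8),np.ones((3,3)))
        v,u=np.nonzero(er&(d>0)); P=np.array([world(n,a,b,d[b,a]) for a,b in zip(u,v)])
        ce=P.mean(0);U,Sg,V=np.linalg.svd(P-ce); nn=V[2]*np.sign(V[2][2])
        print(n,s[i],ce.round(4),'n.Y tilt deg',np.degrees(np.arcsin(nn@Y)).round(1),np.degrees(np.arcsin(nn@X)).round(1))
```

```text
t 9.87 rel [-99.4, 109.8, 129.9] phi 90.0 t.X -0.0 ty.X 1.0 q [0.28 0.34 1.72 0.   1.09 0.1 ] F [-0.2  0.3 -1. ] w 0.001
scene [321 183  37  25 689] [0.551  0.2045 0.1133] n.Y tilt deg 0.0 -0.6
top [158 176  36  31 813] [0.5494 0.2044 0.1139] n.Y tilt deg -0.1 -0.3
```

View pics/scene7.png

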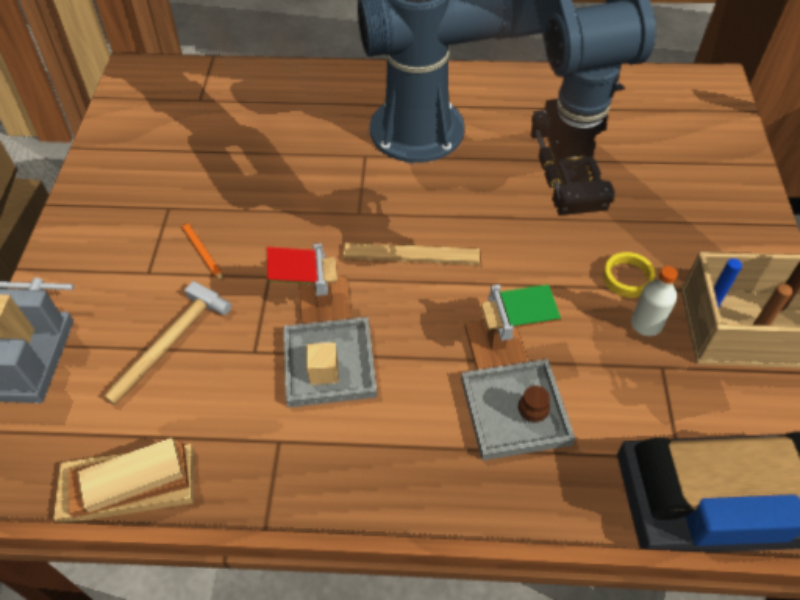

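View pics/top7.png

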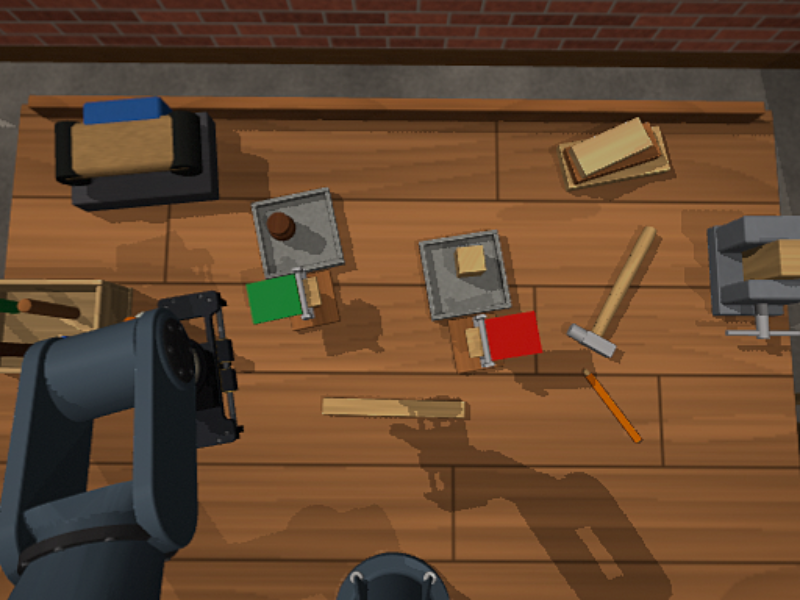

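The green flag lies flat (tilt about 0°) at (530,305) in the scene view, and the raw block's flag and everything else are where they were. The arm is clear and touching nothing. I'll send one settling row and then hand in.

Call:
send_rows:
  steps:
    - [[-1, 0, 0, 0, 0, 0], [0, 0, 0, 0, 0, 0], [0, 0, 0, 0, 0, 0]]

```text
time: 10.22
position: [0.4324, 0.2432, 0.2495]
tool_rot: [0.45, 0.545, -0.454, 0.542]
ft_force: [0.2, 0.2, 0.4]
grip_width: 0.0004
```

Run:
```python
from h import *
st(); print(hand_in())
```

```text
t 10.22 rel [-105.1, 111.7, 139.5] phi 90.0 t.X -0.007 ty.X 1.0 q [0.29 0.32 1.71 0.   1.11 0.1 ] F [0.2 0.2 0.4] w 0.0
the job is handed in; nothing more can be done
None
```

The flag of the tray with the dark turned foot is turned right over and lies flat, green face up. I lifted it from underneath with the closed fingertips, swept it over its hinge and pressed it down with about 17 N at most. I handed the job in at 10.2 s with the arm clear.

**Last checks:** both cameras measured the green face level, within 0.1° about its hinge, with its surface at about 113 mm. That is what a flat flag should read. In the final pictures the raw block's flag is still red side up, and the block, the foot and all the other items look unmoved. I judged those by eye rather than measuring them again. The wrist force had fallen to near zero once the arm was clear. No check failed or disagreed.

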